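# Centre the check weight on the balance and start its calibration

## Robot

A 6-joint arm with a two-finger parallel gripper is mounted at the origin on the work surface. World frame = base frame: x ahead of the robot, y to its left, z up, the work surface at z = 0. Lengths are in mm, angles in rad, forces in N, time in s.
With the tool pointing down it reaches from about 300 to 950 mm from the base axis. Payload 3.1 kg.
Tool frame: the origin (TCP) lies on the mounting face of the last link; the fingertips stand 173 mm ahead of it and the grasp point (between the pads) lies 155 mm ahead of it (env.grip_point_offset is the distance from the TCP to the grasp point, in mm); x points along the fingers, y is the direction in which the jaws open and shut, and the axes are right-handed (so a half turn about x gives the same grasp; the last joint's range is limited). The gripper opens to 85 mm and grips with 20 to 120 N. Pads are 22 mm wide; open, the fingers measure 114 mm over their backs; the gripper's body (76 mm by 85 mm) begins 54 mm behind the grasp point. The pads swing forward as they close: fully open they stand 13 mm farther back than shut.
Start: joints at [-0.07, 0.308, 1.634, -0, 1.2, -0.07], TCP at [625.007, -0.028, 404.672] pointing down, gripper open.
Joint ranges: [-3.06, 3.06], [-0.79, 1.96], [0.05, 2.63], [-1.19, 4.34], [0.05, 2.64], [-2.94, 2.94]. Speed limits (rad/s): [2.79, 2.79, 3.14, 3.14, 3.14, 3.14].

## Interface

Orientations are given as a unit quaternion [w, x, y, z].
In Python, from rig import env, vision gives the robot as it stands.
- The arm moves only by the tool drive_tool, never from a script. Its argument "deltas" is a list of rows, each a list of 7 numbers: the turn, a rotation vector about the world's x, y, z in rad, then the shift along the world's x, y, z in m, then the opening in per cent of the stroke, from 0 (shut) to 100 (fully open). A call has 1 to 12 rows; each row is the pose to reach, as a shift and turn from the pose commanded when the call began; what a row does not reach only later rows make up. A row lasts 1/12 s, in which the tool goes at most 41.7 mm and 7.16 degrees, less where a joint would pass 70% of its speed; a pose out of reach is approached as far as the arm can. A call with a gripper value outside its range is refused whole. The fingers move at their own pace and stop on an object; "force" is the grip in N (left out, the last holds). Time passes only in rows, so rows that repeat a pose let the fingers close. It gives the time, the measured TCP pose, the force and the opening at its end, in the units of the state.
- env.sense(): the state, without advancing time (a new reading comes with each control period).
- vision.capture(name): name is "scene" or "side" or "wrist"; returns a dict with "image" (420x560x3 uint8, red, green, blue), "vfov" (degrees; the focal length in pixels is half the picture's height over the tangent of half this angle, whatever the lens; pixels are square), "cx", "cy" (the principal point, pixels), "k1" (the pictures are not rectified: a ray, as slopes to the right and down, at radius r is drawn at 1 + k1 r^2 times it, then the intrinsics apply), "extrinsics" (4x4, takes a point from camera to world coordinates); the wrist camera has in their place "tool_from_camera" (4x4, takes a point from camera to tool coordinates, whose origin is the TCP and whose axes are the tool frame's). Camera axes: x right, y down, z forward; pixel columns grow to the right and rows downward; lengths in mm; the calibration is good to about 2 mm. A picture is of the moment at which its call begins: read the wrist's pose just before it. There is no depth.
- env.finish_job(): hands the job in, once; it reports no verdict.
The state is a dict: "time_s": time; "joint_positions": joint angles; "joint_velocities": joint speeds; "tau": joint torques, N m; "position": TCP position; "orientation": TCP orientation; "contact_force": force on the tool from outside, world axes, zero at the start; "torque": the same for the moment, N m; "grip_width": finger opening in mm.
Only numpy, scipy, OpenCV 4.12 (cv2) and the standard library are available. Lean on these libraries where they do the work, as an engineer would, in place of code of your own. Each camera call takes 0.05 s, during which the arm holds its last target.

## Task

Push the brass check weight across the balance's pan with the fingertips, never lifting it or knocking it over, until it stands wholly inside the ring marked in the middle of the pan. Then press the long key on the front panel right down, let it come back up and move the hand clear. Do not press the two small keys or the long key early, and leave the other things on the bench where they stand.

Things in the scene. Friction and masses are not known exactly. Their poses are not given: they have to be found in the camera images.
- balance: off-white bench balance, fixed to the bench. Origin on the bench directly below the pan's centre; x points to its back, away from the front panel; z up. Housing from x -185 to +90 mm, y -90 to +90 mm, at most 50 mm high. Square steel pan 170 x 170 mm centred on the origin, flat rimless top 70 mm above the bench. In front of the pan (x below -85) the flat grey panel, 50 mm above the bench, carries a display and a row of three black keys.
- ring (a point): centre of the ring marked on the pan's top, 70 mm above the bench (a flat dark line, inner radius 34 mm, outer 37 mm); axes as the balance's
- weight: polished brass check weight, about 0.5 kg (0.35 to 0.7), standing loose on the pan, outside the ring at the start: plain upright cylinder 44 mm across and 38 mm high, with a small knob (22 mm across) on top, 56 mm high in all. Origin at the centre of its underside.
- long_key_top (a point): centre of the top of the long black bar key, 14 mm (balance x) by 46 mm (balance y), 57 mm above the bench, 7 mm above the panel; at balance x -145, y +35 mm
- long_key (a joint): how far the long key is pressed: 0 up, 0.004 m right down (travel 4 mm straight down; sprung, 1.5 N to start and about 4.5 N right down; springs back by itself)
- small_key_a_top (a point): centre of the top of the small square key next to the long one, 14 x 14 mm, same height as the long key; at balance x -145, y -32 mm; not to be pressed
- small_key_b_top (a point): centre of the top of the other small square key, 14 x 14 mm; at balance x -145, y -62 mm; not to be pressed
- small_key_a (a joint): how far that small key is pressed: 0 up, 0.004 m down
- small_key_b (a joint): how far that small key is pressed: 0 up, 0.004 m down
- spare_weight: smaller brass weight of the same form, 33 mm across and 41 mm high, standing on the bench near the balance; bystander. Origin at the centre of its underside.
- beaker: glass beaker, 68 mm across the rim and 90 mm high, on the bench near the balance; bystander. Origin at the centre of its underside.
- jar: amber jar with white cap, 56 mm across and 75 mm high, on the bench near the balance; bystander. Origin at the centre of its underside.
Mind the look-alikes: they are no part of the job. Leave any black or green look-alike of the weight alone.

How it is judged (in metres and radians):
On the way, in this order (a step that is already met when the one before it is completed fails the run):
1. the weight stands at rest inside the ring (horizontal distance between weight and ring below 0.012 m and angle between weight's own z axis and vertical below 0.1 rad and z of weight in the frame of balance below 0.074 m and linear speed of weight below 0.01 m/s), for 0.2 s.
2. the long key is pressed right down (value of joint long_key above 0.003 m), for 0.05 s.
At the end, for the whole second after the job is handed in: The weight stands upright and at rest on the pan, wholly inside the ring (its centre within 12 mm of the ring's centre), and the long key, pressed after that by at least 3 of its 4 mm, has come back up (all of step 1 and value of joint long_key below 0.001 m); the robot touches nothing.
It fails at once if the check weight is lifted off the pan (more than 5 mm) (z of weight in the frame of balance above 0.075 m).
It fails at once if the check weight is tipped by more than 20 degrees (angle between weight's own z axis and vertical above 0.35 rad).
It fails at once if the long key is pressed while the weight is not inside the ring (horizontal distance between weight and ring above 0.015 m and value of joint long_key above 0.002 m).
It fails at once if a small key is pressed (value of joint any of small_key_a, small_key_b above 0.002 m).
It fails at once if another thing on the bench is moved by more than 15 mm (distance of any of spare_weight, beaker, jar from where it was at the start of the episode above 0.015 m).
It also fails if it takes over 45 s, if anything falls off the work surface, if the arm or the gripper's body presses on something with over 40 N, if the wrist force passes 120 N, or if a joint passes its speed limit or range.

## Working session

There is one attempt and no reset: what is moved stays moved. The work goes in short steps, Python scripts to look and compute and a tool call to move; the robot and the scene stay as the last step left them, time stands still between calls to the robot, and variables do not carry over. Pictures are saved under pics/ and viewed, and the job is handed in when it is done.

Besides the shell and the picture viewer there is one more tool, called after "Emit:" as a command line: name --pt "numbers of a row" for each row, then --argument value for the rest. drive_tool: Moves the arm, as the interface text tells. Its arguments: {"type":"object","properties":{"deltas":{"type":"array","items":{"type":"array","items":{"type":"number"}}},"force":{"type":"number"}},"required":["deltas"]}

```bash
ls; mkdir -p pics; cat > h.py <<'E'
import numpy as np, cv2
from rig import env, vision
from scipy.spatial.transform import Rotation as R
def snap(n,f):
    s=env.sense(); c=vision.capture(n); cv2.imwrite('pics/'+f+'.png',c['image'][:,:,::-1])
    if n=='wrist':
        T=np.eye(4);q=s['orientation'];T[:3,:3]=R.from_quat([q[1],q[2],q[3],q[0]]).as_matrix();T[:3,3]=s['position']
        c['E']=T@np.array(c['tool_from_camera'])
    else: c['E']=np.array(c['extrinsics'])
    np.save('pics/'+f+'.npy',c,allow_pickle=True)
    return c
def load(f): return np.load('pics/'+f+'.npy',allow_pickle=True).item()
def K(c):
    f=210/np.tan(np.radians(c['vfov'])/2); return np.array([[f,0,c['cx']],[0,f,c['cy']],[0,0,1.]]),np.array([c['k1'],0,0,0,0.])
def onz(c,px,z):
    k,d=K(c); p=cv2.undistortPoints(np.array(px,float).reshape(-1,1,2),k,d).reshape(-1,2)
    r=np.c_[p,np.ones(len(p))]@c['E'][:3,:3].T; o=c['E'][:3,3]
    return o+r*((z-o[2])/r[:,2])[:,None]
def proj(c,P):
    k,d=K(c); Ei=np.linalg.inv(c['E']); rv=cv2.Rodrigues(Ei[:3,:3])[0]
    return cv2.projectPoints(np.array(P,float).reshape(-1,1,3),rv,Ei[:3,3],k,d)[0].reshape(-1,2)
E
python3 - <<'E'
from h import *
for n in ['scene','side','wrist']:
    c=snap(n,n+'0'); print(n,c['vfov'],c['k1'],c['E'].round(2).tolist())
print(env.sense())
E
```

```text
pics
scene 48.156481777236934 -0.15812236597445803 [[0.18, 0.76, -0.63, 1141.79], [0.98, -0.14, 0.12, -37.52], [0.0, -0.64, -0.77, 742.62], [0.0, 0.0, 0.0, 1.0]]
side 49.98021202101958 -0.14950438382207323 [[-0.94, -0.19, 0.27, 357.91], [-0.34, 0.57, -0.75, 752.44], [-0.01, -0.8, -0.6, 641.93], [0.0, 0.0, 0.0, 1.0]]
wrist 69.89560771250584 -0.0033866090222981764 [[1.0, 0.0, -0.0, 624.51], [-0.0, -0.96, -0.3, 76.92], [-0.0, 0.3, -0.96, 372.5], [0.0, 0.0, 0.0, 1.0]]
{'time_s': 0.15, 'joint_positions': array([-6.97004138e-02,  3.08838904e-01,  1.63491682e+00, -1.23058532e-05,
        1.19974168e+00, -6.96995813e-02]), 'joint_velocities': array([ 0.00057085, -0.00288466, -0.00441125, -0.0027997 ,  0.00076601,
       -0.00019547]), 'tau': array([-7.71605373e-04, -4.15801048e+01, -2.77146006e+01, -1.83032253e-04,
        6.02632252e-03, -2.39092765e-05]), 'position': array([ 6.24655377e+02, -5.15667814e-03,  4.03678689e+02]), 'orientation': array([ 0.49949515,  0.49955394,  0.50050622, -0.50044379]), 'contact_force': array([-0.25296054,  0.06564374, -0.44748197]), 'torque': array([-0.04802719, -0.01052936, -0.06253579]), 'grip_width': 84.94319404118441}
```

View pics/scene0.png

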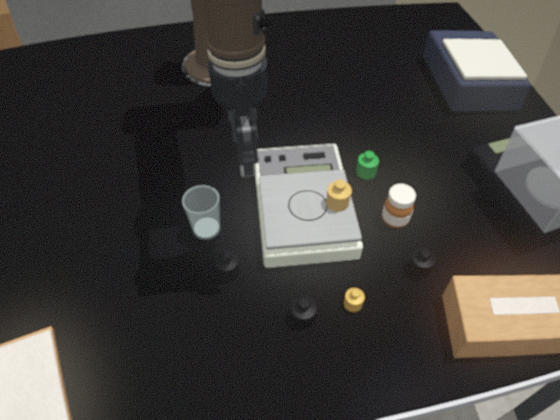

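View pics/side0.png

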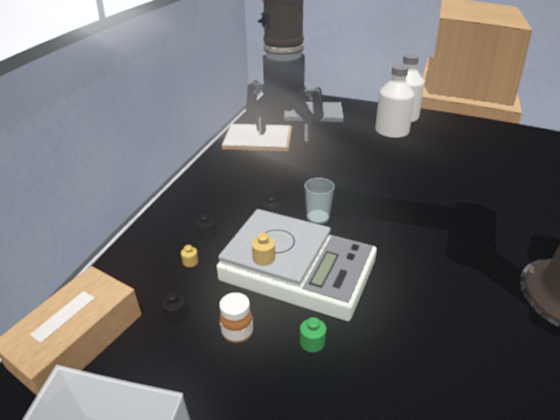

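View pics/wrist0.png

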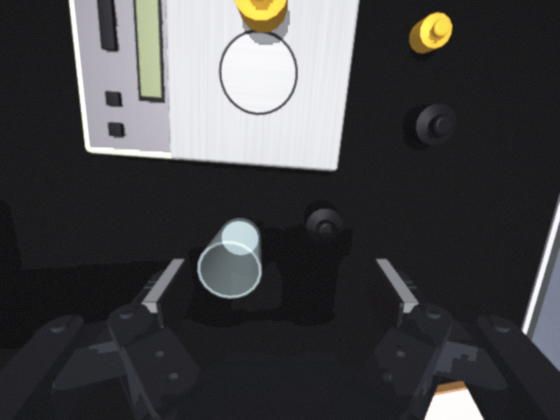

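The brass weight on the pan is at scene (339,196) and side (263,249). The spare brass weight is on the bench at scene (354,299). The green weight is at scene (368,165) and the black ones at (227,261), (303,308) and (424,259). Only the brass one on the pan fits the description. Next I'll measure it and confirm with a crop.

```bash
python3 - <<'E'
from h import *
for f,seed,rs in [('scene0',(339,196),(308,205)),('side0',(263,249),(276,242)),('wrist0',(262,8),(258,73))]:
    c=load(f); im=np.ascontiguousarray(c['image'][:,:,::-1]); g=cv2.cvtColor(im,cv2.COLOR_BGR2GRAY); hsv=cv2.cvtColor(im,cv2.COLOR_BGR2HSV)
    m=cv2.inRange(hsv,(12,90,60),(32,255,255)); n,l,st,ce=cv2.connectedComponentsWithStats(m)
    print(f,'brass',st[l[seed[1],seed[0]]].tolist(), [(s.tolist()) for s in st[1:] if s[4]>80])
    # ring: black-hat inside window
    bh=cv2.morphologyEx(g,cv2.MORPH_BLACKHAT,np.ones((9,9)))
    w=45; x0,y0=rs; mm=np.zeros_like(g); mm[max(0,y0-w):y0+w,x0-w:x0+w]=1
    b=((bh>25)&(mm>0)&(cv2.dilate(m,np.ones((7,7)))==0)).astype(np.uint8)
    ys,xs=np.nonzero(b); P=onz(c,np.c_[xs,ys],70)[:,:2]
    # robust circle fit
    rng=np.random.default_rng(0);best=0
    for _ in range(3000):
        p=P[rng.choice(len(P),3,False)]
        A=np.c_[2*p,np.ones(3)]
        if abs(np.linalg.det(A))<1: continue
        s=np.linalg.solve(A,(p**2).sum(1)); r=np.sqrt(max(0,s[2]+s[:2]@s[:2]))
        if not 30<r<42: continue
        k=(abs(np.hypot(*(P-s[:2]).T)-r)<2)
        if k.sum()>best: best=k.sum();bk=k
    p=P[bk];s=np.linalg.lstsq(np.c_[2*p,np.ones(len(p))],(p**2).sum(1),rcond=None)[0]
    print('ring',s[:2].round(1),np.sqrt(s[2]+s[:2]@s[:2]).round(1),best,len(P))
    cr=im[max(0,seed[1]-60):seed[1]+60,max(0,seed[0]-80):seed[0]+80]
    cv2.imwrite('pics/crop_'+f+'.png',cv2.resize(cr,None,fx=4,fy=4,interpolation=cv2.INTER_CUBIC))
E
```

```text
scene0 brass [327, 180, 26, 31, 602] [[0, 0, 21, 51, 662], [327, 180, 26, 31, 602], [385, 198, 29, 19, 232], [441, 270, 119, 89, 7945], [343, 287, 23, 26, 468], [0, 326, 72, 94, 299]]
ring [601.9 111. ] 35.4 164 659
side0 brass [252, 233, 22, 32, 573] [[422, 0, 109, 124, 9916], [252, 233, 22, 32, 573], [180, 244, 19, 24, 350], [0, 266, 142, 129, 6531], [220, 310, 32, 21, 300]]
ring [557.6 170.1] 39.3 77 646
wrist0 brass [234, 0, 53, 33, 1305] [[234, 0, 53, 33, 1305], [409, 11, 44, 43, 1373], [434, 381, 33, 13, 263]]
ring [604.  111.8] 35.5 858 863
```

```bash
python3 -c "
import cv2,numpy as np
a=cv2.imread('pics/crop_scene0.png');b=cv2.imread('pics/crop_side0.png')
s=lambda i:cv2.resize(i[:,:],(400,300));cv2.imwrite('pics/cc.png',np.hstack([s(a),s(b)]))"
```

```text
(no output)
```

View pics/cc.png

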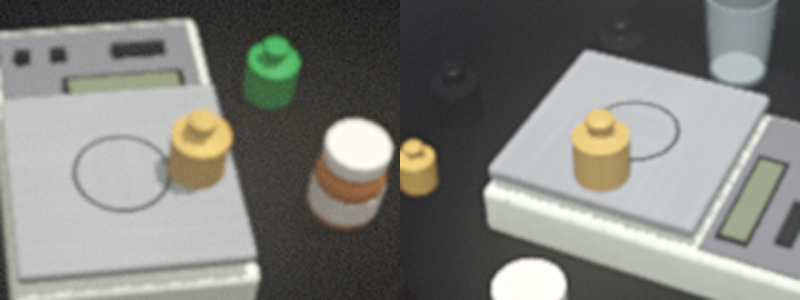

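View pics/crop_wrist0.png

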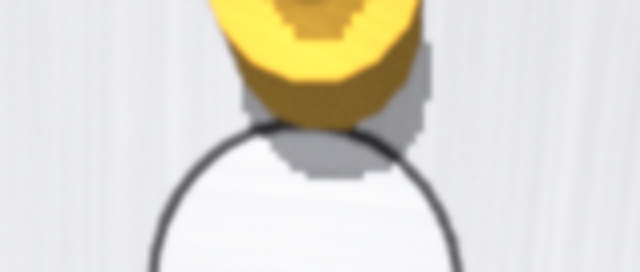

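The crops confirm it: a brass weight standing on the pan, beside the ring on the +y side (the side away from the small keys). Next I'll get its position and the balance yaw from the keys.

```bash
python3 - <<'E'
from h import *
s=load('scene0');d=load('side0');w=load('wrist0')
print('knob',onz(s,[(340.2,182.3)],126).round(1),onz(d,[(263,235.6)],126).round(1))
for c,px in [(s,(339.5,210.5)),(d,(263.5,264.5)),(w,(262,32.5))]:
    p=onz(c,[px],70)[0]; v=(p-c['E'][:3,3])[:2]; v/=np.hypot(*v); print('base',(p[:2]+22*v).round(1))
def keys(c,win,inv):
    g=cv2.cvtColor(c['image'],cv2.COLOR_RGB2GRAY); m=(g<60).astype(np.uint8); n,l,st,ce=cv2.connectedComponentsWithStats(m)
    for i in range(1,n):
        if 15<st[i][4]<2500 and win[0]<ce[i][0]<win[1] and win[2]<ce[i][1]<win[3]: print(st[i].tolist(),ce[i].round(1),onz(c,[ce[i]],57)[0].round(1))
keys(w,(90,170,0,150),0);print();keys(s,(255,345,140,180),0);print();keys(d,(310,375,235,290),0)
E
```

```text
knob [[607.2 167.  126. ]] [[606.2 167.9 126. ]]
base [606.1 174.1]
base [609.8 163.3]
base [603.4 167. ]
[98, 0, 20, 51, 761] [107.6  24.4] [464.5 155.4  57. ]
[106, 93, 15, 13, 168] [113.5  98.7] [459.4  90.3  57. ]
[140, 97, 23, 4, 52] [150.8  98.9] [496.5  90.1  57. ]
[109, 124, 15, 12, 162] [116.3 129.4] [457.5  60.7  57. ]

[305, 154, 19, 4, 39] [314.  155.7] [465.2 155.7  57. ]
```

Emit:
drive_tool --pt "0 0 0 -0.004 0.035 -0.008 36" --pt "0 0 0 -0.008 0.07 -0.02 36" --pt "0 0 0 -0.012 0.105 -0.03 36" --pt "0 0 0 -0.015 0.14 -0.045 36" --pt "0 0 0 -0.018 0.175 -0.06 36" --pt "0 0 0 -0.018 0.2 -0.075 36" --pt "0 0 0 -0.018 0.21 -0.075 36" --pt "0 0 0 -0.018 0.21 -0.075 36" --force 40

```text
time_s: 0.82
position: [606.1, 212.1, 328.1]
orientation: [0.5, 0.498, 0.501, -0.5]
contact_force: [0.2, 0.7, -0.3]
grip_width: 30.9
```

```bash
python3 - <<'E'
from h import *
s=load('scene0');d=load('side0')
print('jar cap',onz(s,[(401,193)],75),onz(d,[(235,304)],75))
c=snap('side','side1'); e=env.sense(); print(e['time_s'],e['position'],e['grip_width'],e['orientation'],e['contact_force'])
w=snap('wrist','wrist1')
cv2.imwrite('pics/s1.png',np.hstack([c['image'][100:350,150:410,::-1],w['image'][100:350,150:410,::-1]]))
im=cv2.resize(c['image'][100:350,180:380,::-1],None,fx=2,fy=2);iw=cv2.resize(w['image'][:,:,::-1],(400,300)); o=np.zeros((500,800,3),np.uint8);o[:,:400]=im;o[:300,400:]=iw;cv2.imwrite('pics/s1.png',o)
E
```

```text
jar cap [[610.31260761 291.69048853  75.        ]] [[608.73888491 295.29303594  75.        ]]
0.8667 [606.85931162 210.64675785 329.35956481] 30.872500572543863 [ 0.50063049  0.49903933  0.50049256 -0.49983603] [-0.20566514 -1.30742798  1.08333913]
```

View pics/s1.png

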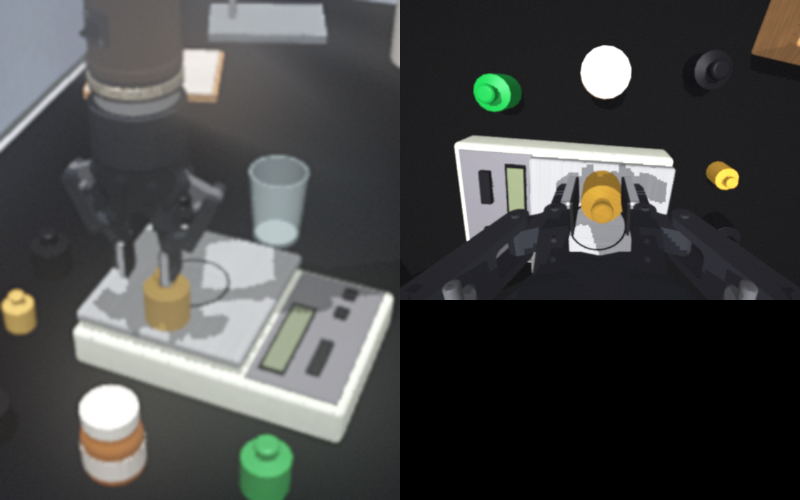

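Emit:
drive_tool --pt "0 0 0 0 0 -0.025 36" --pt "0 0 0 0 0 -0.05 36" --pt "0 0 0 0 0 -0.065 36" --pt "0 0 0 0 0 -0.075 36" --pt "0 0 0 0 0 -0.075 36"

```text
time_s: 1.33
position: [606.6, 208.0, 253.0]
orientation: [-0.499, -0.499, -0.5, 0.502]
contact_force: [-0.6, -0.3, -0.1]
grip_width: 30.8
```

```bash
cat > look.py <<'E'
from h import *
import sys
t=sys.argv[1]
e=env.sense(); print(e['time_s'],e['position'].round(1),e['grip_width'],e['contact_force'].round(1))
c=snap('side','side'+t);s=snap('scene','scene'+t); w=snap('wrist','wrist'+t)
f=lambda i,x,y:cv2.resize(i['image'][y:y+100,x:x+133,::-1],(400,300),interpolation=cv2.INTER_CUBIC)
o=np.zeros((600,800,3),np.uint8);o[:300,:400]=f(c,205,190);o[:300,400:]=f(s,250,145);o[300:,:400]=cv2.resize(w['image'][:,:,::-1],(400,300));cv2.imwrite('pics/v%s.png'%t,o)
for n,c in [('scene',s),('side',c)]:
    m=cv2.inRange(cv2.cvtColor(np.ascontiguousarray(c['image'][:,:,::-1]),cv2.COLOR_BGR2HSV),(12,90,60),(32,255,255)); _,l,st,ce=cv2.connectedComponentsWithStats(m)
    print(n,[(a.tolist(),b.round(1).tolist()) for a,b in zip(st,ce) if 150<a[4]<900 and 200<b[0]<380])
E
python3 look.py 2
```

```text
1.3333 [606.6 208.  253. ] 30.814987611634642 [-0.6 -0.3 -0.1]
scene [([326, 180, 26, 31, 603], [338.5, 195.3]), ([343, 286, 23, 27, 471], [353.7, 299.1])]
side [([252, 241, 10, 24, 166], [256.3, 252.9]), ([220, 310, 32, 20, 297], [236.4, 322.3])]
```

View pics/v2.png

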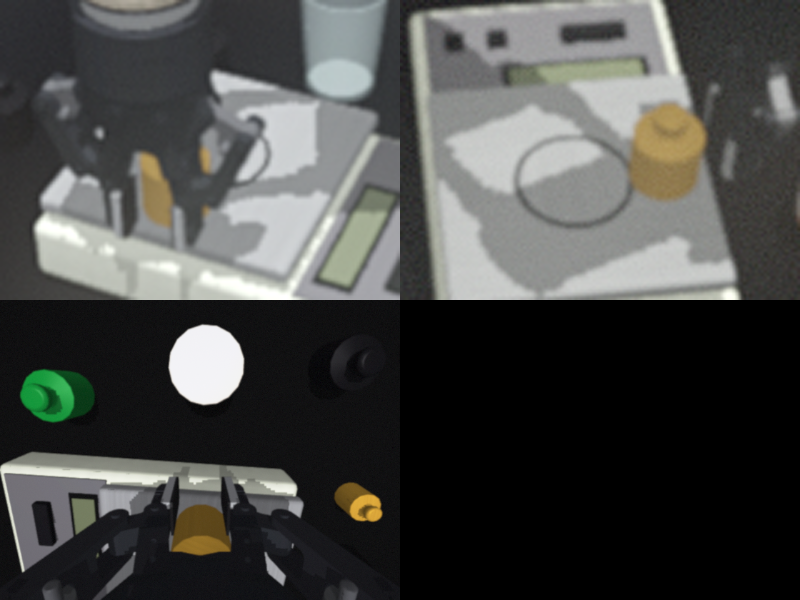

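Emit:
drive_tool --pt "0 0 0 0 -0.003 -0.003 36" --pt "0 0 0 0 -0.006 -0.003 36" --pt "0 0 0 0 -0.009 -0.003 36" --pt "0 0 0 0 -0.012 -0.003 36" --pt "0 0 0 0 -0.015 -0.003 36" --pt "0 0 0 0 -0.018 -0.003 36" --pt "0 0 0 0 -0.021 -0.003 36" --pt "0 0 0 0 -0.024 -0.003 36" --pt "0 0 0 0 -0.027 -0.003 36" --pt "0 0 0 0 -0.03 -0.003 36" --pt "0 0 0 0 -0.03 -0.003 36"

```text
time_s: 2.4
position: [607.1, 180.0, 252.0]
orientation: [0.5, 0.5, 0.5, -0.5]
contact_force: [1.2, 4.7, 1.6]
grip_width: 31.2
```

```bash
python3 look.py 3
```

```text
2.4 [607.1 180.  252. ] 31.18207438612293 [1.2 4.7 1.6]
scene [([320, 181, 25, 30, 588], [331.6, 195.4]), ([343, 287, 23, 26, 472], [353.7, 299.2])]
side [([255, 233, 13, 28, 257], [260.9, 247.1]), ([220, 311, 32, 19, 296], [236.3, 322.4])]
```

View pics/v3.png

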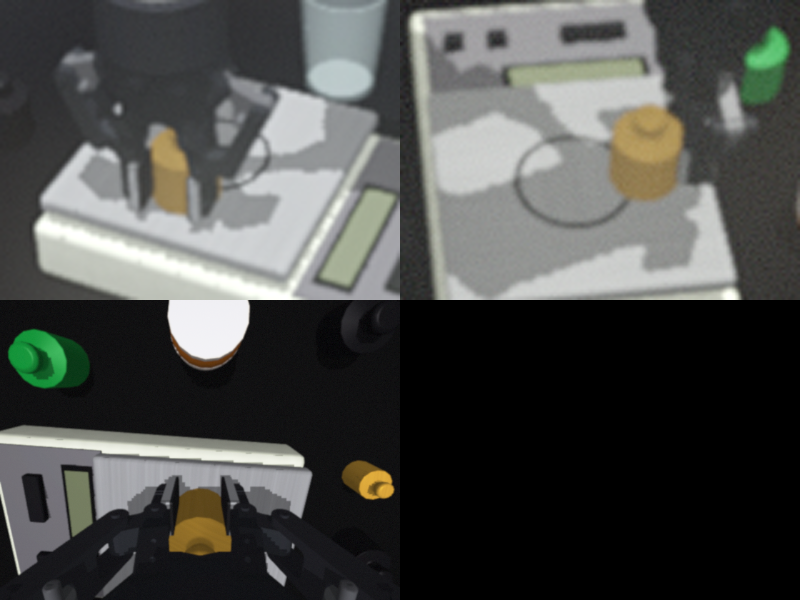

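Emit:
drive_tool --pt "0 0 0 0 -0.003 0 36" --pt "0 0 0 -0.0005 -0.006 0 36" --pt "0 0 0 -0.001 -0.01 0 36" --pt "0 0 0 -0.001 -0.014 0 36" --pt "0 0 0 -0.0015 -0.018 0 36" --pt "0 0 0 -0.002 -0.022 0 36" --pt "0 0 0 -0.002 -0.026 0 36" --pt "0 0 0 -0.0025 -0.03 0 36" --pt "0 0 0 -0.003 -0.033 0 36" --pt "0 0 0 -0.003 -0.036 0 36" --pt "0 0 0 -0.003 -0.036 0 36"

```text
time_s: 3.47
position: [604.0, 144.0, 252.0]
orientation: [0.5, 0.5, 0.5, -0.5]
contact_force: [0.3, 3.9, 3.0]
grip_width: 30.8
```

```bash
python3 look.py 4
```

```text
3.4667 [604. 144. 252.] 30.786724930383453 [0.3 3.9 3. ]
scene [([301, 182, 23, 31, 591], [311.8, 196.9]), ([343, 287, 23, 26, 473], [353.7, 299.1])]
side [([264, 221, 12, 28, 248], [269.5, 235.4]), ([220, 311, 32, 19, 295], [236.3, 322.4])]
```

View pics/v4.png

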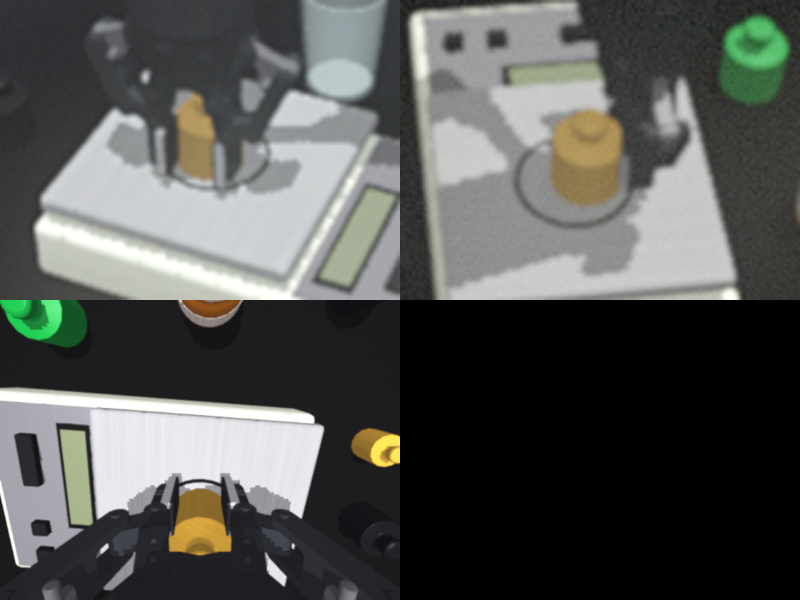

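```bash
python3 - <<'E'
from h import *
c=load('scene4')
print(onz(c,[(338.5,195.3),(331.6,195.4)],93).round(1))
m=cv2.inRange(cv2.cvtColor(c['image'],cv2.COLOR_RGB2HSV),(12,90,60),(32,255,255)); _,l,st,ce=cv2.connectedComponentsWithStats(m)
for a,b in zip(st,ce):
    if 150<a[4]<900: print(a,b,onz(c,[b],93).round(1))
E
```

```text
[[609.2 166.5  93. ]
 [607.2 154.   93. ]]
[  0   0  22  51 660] [ 7.04393939 29.02575758] [[-209.1 -625.7   93. ]]
[301 182  23  31 591] [311.80033841 196.85956007] [[604.1 117.5  93. ]]
[385 198  29  19 232] [397.50431034 209.69827586] [[661.5 262.9  93. ]]
[343 287  23  26 473] [353.74207188 299.10359408] [[819.9 135.8  93. ]]
[  0 326  63  58 221] [ 39.97285068 343.63800905] [[ 815.4 -350.6   93. ]]
```

Emit:
drive_tool --pt "0 0 0 0 -0.002 0 36" --pt "0 0 0 0 -0.004 0 36" --pt "0 0 0 0 -0.006 0 36" --pt "0 0 0 0 -0.006 0 36" --pt "0 0 0 0 0.002 0 36" --pt "0 0 0 0 0.012 0 36" --pt "0 0 0 0 0.03 0 36" --pt "0 0 0 0 0.045 0.01 36" --pt "0 0 0 0 0.055 0.04 36" --pt "0 0 0 0 0.06 0.075 20" --pt "0 0 0 0 0.06 0.105 0" --pt "0 0 0 0 0.06 0.105 0"

```text
time_s: 4.62
position: [606.4, 205.9, 365.1]
orientation: [0.503, 0.503, 0.498, -0.496]
contact_force: [1.5, 0.5, 0.4]
grip_width: 0.2
```

```bash
python3 look.py 5; python3 - <<'E'
from h import *
for f in ['scene5','side5']:
    c=load(f)
    m=cv2.inRange(cv2.cvtColor(c['image'],cv2.COLOR_RGB2HSV),(12,90,60),(32,255,255)); _,l,st,ce=cv2.connectedComponentsWithStats(m)
    for a,b in zip(st,ce):
        if 150<a[4]<900 and 230<b[0]<330:
            print(a,b,onz(c,[b],93).round(1))
            if f=='side5':
                # same blob in the starting picture
                print('start side', onz(load('side0'),[(263,248.7)],93).round(1))
E
```

```text
4.6167 [606.4 205.9 365.1] 0.17511219376087234 [1.5 0.5 0.4]
scene [([298, 182, 23, 31, 574], [308.9, 197.7]), ([343, 286, 23, 27, 472], [353.7, 299.0])]
side [([265, 217, 21, 31, 538], [275.3, 232.6]), ([220, 311, 32, 19, 295], [236.3, 322.4])]
[298 182  23  31 574] [308.85888502 197.65679443] [[605.  111.8  93. ]]
[265 217  21  31 538] [275.26951673 232.62081784] [[602.9 114.2  93. ]]
start side [[608.  166.5  93. ]]
[220 311  32  19 295] [236.28135593 322.38305085] [[583.1 344.5  93. ]]
start side [[608.  166.5  93. ]]
```

View pics/v5.png

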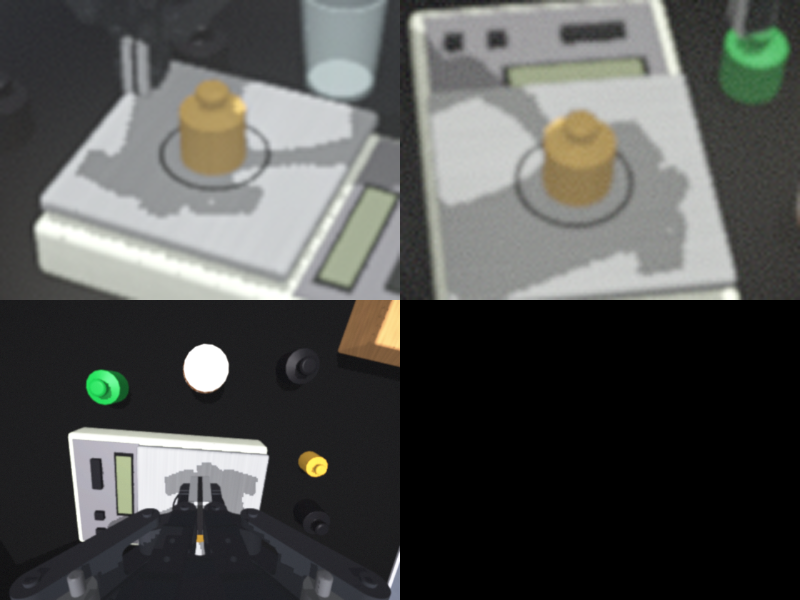

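The weight stands upright inside the ring, about 2 mm off centre. The fingers are shut and clear. Next is the long key, at about wrist-inset (97,473), where nothing blocks the view.

```bash
python3 - <<'E'
from h import *
def keys(c,win,th):
    g=cv2.cvtColor(c['image'],cv2.COLOR_RGB2GRAY); m=(g<th).astype(np.uint8); n,l,st,ce=cv2.connectedComponentsWithStats(m)
    for i in range(1,n):
        if 15<st[i][4]<2500 and win[0]<ce[i][0]<win[1] and win[2]<ce[i][1]<win[3]: print(st[i].tolist(),ce[i].round(1),onz(c,[ce[i]],56)[0].round(1))
keys(load('wrist5'),(100,190,200,340),50);print();keys(load('scene5'),(255,345,140,180),65);keys(load('side5'),(310,375,235,290),65)
print(env.sense()['position'])
E
```

```text
[161, 215, 25, 5, 56] [173.3 216.3] [504.1 187.   56. ]
[128, 223, 16, 41, 508] [135.5 243.3] [464.1 158.9  56. ]
[134, 296, 13, 11, 132] [139.5 301. ] [459.   92.9  56. ]

[304, 154, 20, 4, 65] [313.9 155.6] [463.6 155.8  56. ]
[603.64715328 204.39220602 356.9561747 ]
```

Emit:
drive_tool --pt "0 0 0 -0.025 -0.009 0 0" --pt "0 0 0 -0.055 -0.02 0 0" --pt "0 0 0 -0.09 -0.032 0 0" --pt "0 0 0 -0.12 -0.042 0 0" --pt "0 0 0 -0.135 -0.047 -0.02 0" --pt "0 0 0 -0.141 -0.047 -0.05 0" --pt "0 0 0 -0.141 -0.047 -0.08 0" --pt "0 0 0 -0.141 -0.047 -0.1 0" --pt "0 0 0 -0.141 -0.047 -0.105 0" --pt "0 0 0 -0.141 -0.047 -0.105 0" --pt "0 0 0 -0.141 -0.047 -0.105 0"

```text
time_s: 5.68
position: [462.9, 156.9, 251.2]
orientation: [-0.5, -0.499, -0.5, 0.501]
contact_force: [-0.5, -0.5, -0.2]
grip_width: -0.2
```

```bash
python3 look.py 6; python3 - <<'E'
from h import *
print(env.sense()['position'],env.sense()['contact_force'])
c=load('side6');cv2.imwrite('pics/s6.png',cv2.resize(c['image'][160:320,220:420,::-1],None,fx=4,fy=3.75,interpolation=cv2.INTER_CUBIC))
E
```

```text
5.6833 [462.9 156.9 251.2] -0.23433307042000795 [-0.5 -0.5 -0.2]
scene [([298, 182, 24, 31, 573], [308.9, 197.3]), ([343, 287, 23, 26, 469], [353.7, 299.1])]
side [([265, 217, 21, 31, 522], [275.3, 232.6]), ([220, 311, 32, 19, 295], [236.3, 322.4])]
[463.96791722 157.20823302 253.01560758] [-0.04588714 -0.0521916  -0.23512006]
```

View pics/s6.png

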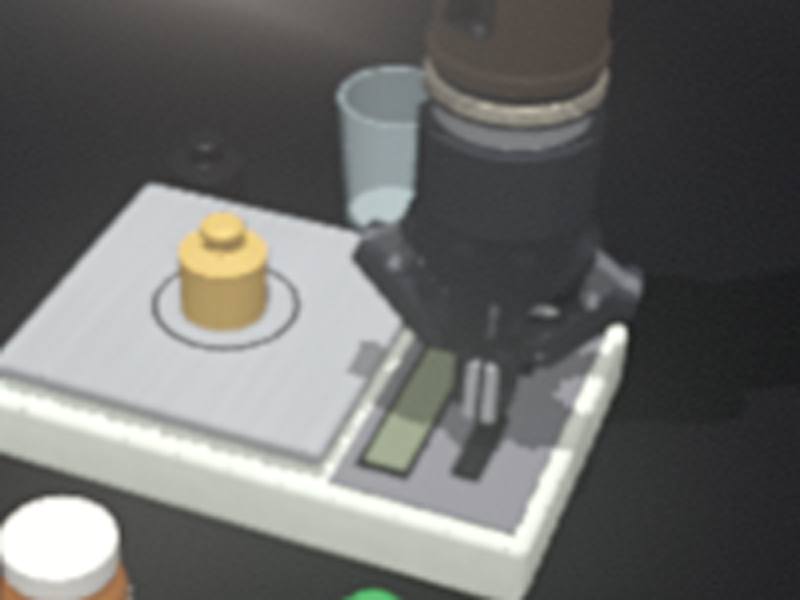

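View pics/v6.png

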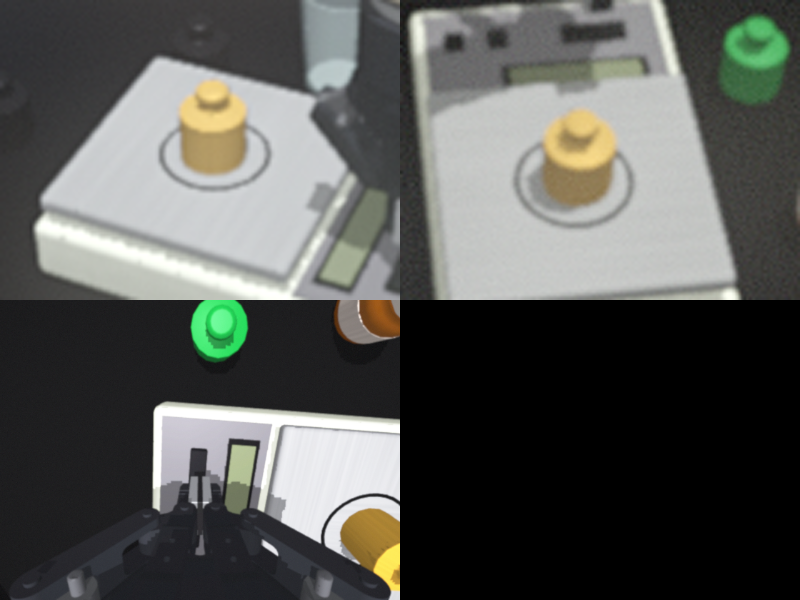

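Emit:
drive_tool --pt "0 0 0 0 0 -0.01 0" --pt "0 0 0 0 0 -0.018 0" --pt "0 0 0 0 0 -0.022 0" --pt "0 0 0 0 0 -0.024 0" --pt "0 0 0 0 0 -0.024 0" --pt "0 0 0 0 0 -0.024 0"

```text
time_s: 6.33
position: [462.9, 156.9, 227.7]
orientation: [-0.5, -0.5, -0.5, 0.5]
contact_force: [-1.3, 0.5, 3.5]
grip_width: 0.1
```

Emit:
drive_tool --pt "0 0 0 0 0 -0.001 0" --pt "0 0 0 0 0 -0.002 0" --pt "0 0 0 0 0 -0.0025 0" --pt "0 0 0 0 0 -0.0025 0" --pt "0 0 0 0 0 -0.0025 0"

```text
time_s: 6.75
position: [463.0, 157.0, 226.4]
orientation: [-0.5, -0.5, -0.5, 0.5]
contact_force: [-4.1, -1.2, 11.9]
grip_width: -0.4
```

Emit:
drive_tool --pt "0 0 0 0 0 -0.0025 0" --pt "0 0 0 0 0 0.002 0" --pt "0 0 0 0 0 0.012 0" --pt "0 0 0 0 0 0.035 0" --pt "0 0 0 0 0 0.07 0" --pt "0 0 0 0 0 0.105 0" --pt "0 0 0 0 0 0.14 0" --pt "0 0 0 0 0 0.15 0" --pt "0 0 0 0 0 0.15 0" --pt "0 0 0 0 0 0.15 0"

```text
time_s: 7.58
position: [462.8, 156.9, 375.1]
orientation: [0.5, 0.5, 0.5, -0.5]
contact_force: [-0.3, 0.5, -1.1]
grip_width: 0.1
```

```bash
python3 look.py 7
```

```text
7.5833 [462.8 156.9 375.1] 0.13678368179237624 [-0.3  0.5 -1.1]
scene [([298, 182, 23, 31, 569], [308.9, 197.3]), ([343, 286, 23, 27, 471], [353.7, 299.1])]
side [([265, 217, 21, 31, 525], [275.3, 232.6]), ([220, 310, 32, 20, 298], [236.3, 322.4])]
```

View pics/v7.png

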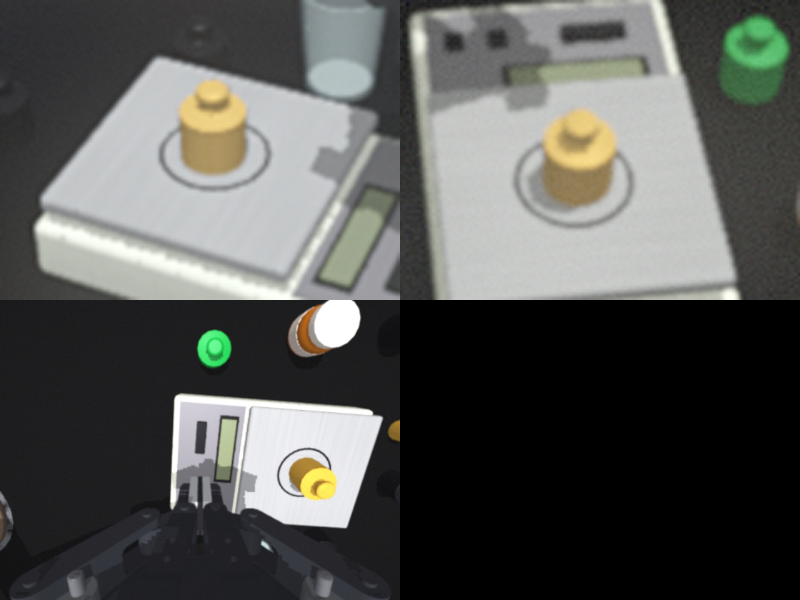

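View pics/side7.png

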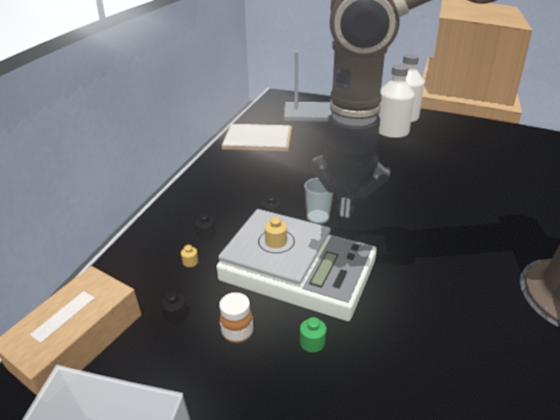

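The weight is standing inside the ring at side (275,233), and the hand is clear. The jar, spare weight and beaker look unmoved. I'm handing the job in.

```bash
python3 -c "
from rig import env; print(env.finish_job())"
```

```text
the job is handed in; nothing more can be done
None
```

I pushed the brass weight about 55 mm across the pan with the half-open fingertips, pressed the long key with the fingers shut, lifted the hand clear and handed the job in. The clock stood at about 7.6 s of the 45 s; the hand-in reported no verdict.

- **Weight:** My last measurement puts it at about (602.5, 113) mm against the ring centre at about (603.5, 111.5), so roughly 2 mm off. It stands upright, and its image position was the same before and after the key press.
- **Long key:** I stopped pressing at 11.9 N with the tip no longer following, well above the 4.5 N needed, so I took it as right down. I had no direct reading of the key, neither of its travel nor of its return; the evidence is the force and a fingertip lifted about 150 mm clear.
- **Other things:** The spare weight's and the jar's image positions stayed the same throughout. I judged the beaker by eye only, and it looked unmoved. The fingertips were kept well away from the small keys.
- **Checks that disagreed:** The side camera's ring fit was wrong (radius 39.3 mm, about 75 mm off), so I dropped it and used the scene and wrist fits, which agree within about 2 mm. Base-edge estimates of the weight's start position spread by up to 11 mm, so I relied on the knob rays, which agreed within about 1 mm.

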